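Drive the taper key that locks a tube rest in its bench socket

ROBOT

A 6-joint arm with a two-finger parallel gripper is mounted at the origin on the work surface. World frame = base frame: x ahead of the robot, y to its left, z up, the work surface at z = 0. Lengths are in m, angles in degrees, forces in N, time in s.
With the tool pointing down it reaches from about 0.325 to 0.775 m from the base axis. Payload 9.3 kg.
Tool frame: the origin (TCP) lies midway between the tips of the shut fingers; the grasp point (between the pads) lies 19 mm behind it; y points along the fingers, x is the direction in which the jaws open and shut, and the axes are right-handed (so a half turn about y gives the same grasp; the last joint's range is limited). The gripper opens to 85 mm and grips with 20 to 120 N. Pads are 22 mm wide; open, the fingers measure 114 mm over their backs; the gripper's body (76 mm by 85 mm) begins 54 mm behind the grasp point. The pads swing forward as they close: fully open they stand 13 mm farther back than shut.
Start: joints at [-77.212, 14.817, 1.232, 76.415, 0, 81.257], TCP at [0.202, -0.512, 0.231] pointing down, gripper open.
Joint ranges: [-174.27, 174.27], [-52.1, 104.24], [-59.71, 78.15], [-110.17, 111.67], [-87.03, 83.33], [-180, 180]. Speed limits (degrees/s): [127.2, 127.2, 159.86, 180, 180, 180].

INTERFACE

Orientations are given as [roll, pitch, yaw] about the fixed x, y, z axes, in that order (R = Rz(yaw) Ry(pitch) Rx(roll)).
In Python, from workcell import read_state, optics, ticket, finder gives the robot as it stands.
- The arm moves only by the tool apply_moves, never from a script. Its argument "plan" is a list of rows, each a list of 3 entries, a list of its own where there are three numbers: the turn, a rotation vector about the tool's x, y, z in rad, then the shift along the tool's x, y, z in m, then the opening, from -1 (shut) to 1 (fully open). A call has 1 to 10 rows; each row shifts and turns the commanded pose from where the row before left it, along the tool's axes as they then stand; what a row does not reach is not made up. A row lasts 1/8 s, in which the tool goes at most 62.5 mm and 10.7 degrees, less where a joint would pass 70% of its speed; a pose out of reach is approached as far as the arm can. A call is refused whole if a number of a shift passes 0.0625 or a number of a turn 0.188, either way. A call with a gripper value outside its range is refused whole. The fingers move at their own pace and stop on an object; "squeeze" is the grip in N (left out, the last holds). Time passes only in rows, so rows that do not move let the fingers close. It gives the time, the measured TCP pose, the force and the opening at its end, in the units of the state.
- read_state(): the state, without advancing time (a new reading comes with each control period).
- optics.get_image(name): name is "scene" or "side" or "wrist"; returns (picture, depth): 480x640x3 uint8, blue, green, red; 480x640 float32, m along the optical axis (not along the pixel's ray), 0 where there is no reading.
- optics.camera_params(name): a dict with "camera_matrix" (3x3 intrinsics, pixels), "rvec" (rotation vector, rad) and "tvec" (3), from world to camera coordinates, as OpenCV has them; the wrist camera has in their place "tool_from_camera" (4x4, takes a point from camera to tool coordinates, whose origin is the TCP and whose axes are the tool frame's). Camera axes: x right, y down, z forward; pixel columns grow to the right and rows downward; lengths in m; the calibration is good to about 2 mm. The wrist camera is an equidistant fisheye: a pixel r from the principal point sees the ray r / f radians off the axis. A picture is of the moment at which its call begins: read the wrist's pose just before it. camera_params takes no time and is no camera call.
- ticket.hand_in(): hands the job in, once; it reports no verdict.
Trained networks look in the newest picture that a camera, given by its name, has taken for a name from the list of things; names that differ only in an ending like _2 or _b are one class to them, and where a whole thing is asked for, a point or a joint stands for the part that bears it (a point fixed in the world has none). Each returns a list of dicts, best first, with "confidence" (0 to 1); they miss things now and then, are a little off and sometimes report something else, mostly with a low value. They report only what shows in the picture. A call takes as long as a camera call. They do not tell look-alikes from the thing itself.
- finder.recognise(camera, thing): "location" ([x, y, z] in m, in world coordinates, good to about 4 mm: the middle of the surface that is visible of it).
- finder.landmark_of(camera, thing): "location" ([x, y, z] in m, in world coordinates, good to about 4 mm: a listed point, or the origin of a listed thing).
The state is a dict: "t": time; "q": joint angles; "joint_velocities": joint speeds; "effort": joint torques, N m; "position": TCP position; "ee_rot": TCP orientation; "contact_force": force on the tool from outside, world axes, zero at the start; "wrist_torque": the same for the moment, N m; "opening": finger opening in m.
Only numpy, scipy, OpenCV 4.12 (cv2) and the standard library are available. Lean on these libraries where they do the work, as an engineer would, in place of code of your own. Each camera call takes 0.05 s, during which the arm holds its last target. There are 200 camera calls.

TASK

Take the red-headed taper key out of the wooden rack, lower it point down, without letting it drop, into the gap between the socket's brass packing plate and the loose steel post, then press or tap its head straight down until the key is tight: drive it with a downward force that builds up to about 15 newtons and no more, so that it wedges firmly without crushing the post's liner. Leave the key standing upright in the gap by itself and do not disturb the other things on the bench.

Things in the scene. Friction and masses are not known exactly. Their poses are not given: they have to be found in the camera images.
- key: Taper key: steel wedge with a red square head, 110 mm tall, 0.35 kg, standing point down in a rack pocket, tip 10 mm above the bench. Origin: centre of its tip; z up to the head, x thickness, y width. Width 24 mm. Wedge part 80 mm long, 10 mm thick at the tip growing 1 in 7 (half on each face) to 21.4 mm. The same either way round (half turn about z).
- key_head (a point): Centre of the key's red head, a block 24 x 24 mm and 30 mm tall (15 mm above and below this point). Best gripped across the key's y, where both sides are free. At the start this point is 105 mm above the bench.
- key_top (a point): Centre of the flat top of the key's head, 110 mm above its tip: press or tap here. The squeeze on the post comes to about 1.0 to 1.6 times the greatest downward force used; 12 to 30 N of squeeze is a tight key, above 45 N crushes the liner.
- socket: Blue receiver socket bolted to the bench: base plate 155 x 110 x 10 mm, two cheeks, a fixed brass packing plate. Origin on the bench, straight below wall_edge; z up; x horizontal, square to the packing's face, pointing across the gap to the post; y along that face. The key goes in with its x along the socket's x and its y along the socket's y.
- slot_floor (a point): Floor of the slot that takes the key, 10 mm above the bench and 8 mm from wall_edge along x. The slot is open above and 30 mm wide in y between the cheeks, whose tops are 76 mm above the bench. A tight key's tip stays well above this floor.
- wall_edge (a point): Where the upper edge of the brass packing plate nominally lies (middle, 85 mm above the bench): one side of the gap's mouth. Packings of different thickness are fitted, so the true edge is up to 1.5 mm nearer to or farther from the post; that is not in any measured pose. Below the edge the packing slopes 1 in 14 towards the post, to match the key's face.
- post: Loose steel post in the socket; its arm with a yellow V rest reaches away from the gap along its +x (V top about 135 mm high). Origin on the bench straight below the upper edge of its key-side face; x away from the gap, parallel to the socket's x; z up. It only slides along x, up to 6 mm away from the gap, against the liner. The true gap at the mouth differs each time, 14 to 18 mm.
- post_edge (a point): Middle of the upper edge of the post's key-side face, 85 mm above the bench: other side of the gap's mouth, whose centre is about midway between this and wall_edge. The face slopes 1 in 14 towards the packing below. The post's arm begins 12 mm further along x and its upper side is 99 mm above the bench.
- liner (a point): Orange liner behind the post, pushing back about 20 N per mm. The key slides in freely until its tip is about 29 to 55 mm below the mouth (depends on the gap); then each further mm down squeezes the liner by 0.14 mm and raises the downward force needed by about 2 to 2.6 N. Friction holds a wedged key where it is left; one only scraping on one face drops when let go.
- rack: Fixed pale wooden block, 70 x 190 mm and 50 mm tall, with three pockets along its y axis at -60, 0 and +60 mm, each holding one upright tool (which one is where differs). Origin at the centre of its underside; key and rack axes are parallel at the start.
- bar: Parallel dark steel key bar with a blue head, 114 mm tall, 24 mm wide, standing in the rack: leave it in its pocket. Origin at its lower end.
- drift: Round brass drift, 115 mm tall, 20 mm at its thickest, standing in the rack: leave it in its pocket. Origin at its lower end.
- tape: Silver tape measure, 68 x 62 x 36 mm, lying on the bench: leave it alone. Origin at the centre of its underside.
- square: Red triangular set-up square, about 170 mm a side, 18 mm thick, lying flat: leave it alone. Origin at its underside.
- tin: Green tin, 72 mm across and 60 mm tall: leave it alone. Origin at its underside.
- disc: Reddish-brown grinding disc, 114 mm across and 14 mm thick, lying flat: leave it alone. Origin at its underside.
Mind the look-alikes: they are no part of the job. Leave any turquoise look-alike of the socket alone.

How it is judged (in metres and radians):
On the way:
1. the key's tip is down in the gap, at least 15 mm below the mouth (z of key in the frame of socket below 0.07 m and x of key in the frame of socket between -0.001 and 0.022 m and horizontal distance between key and wall_edge below 0.025 m), for 0.1 s.
At the end, for the whole second after the job is handed in: The key stands in the gap by itself, at rest, tip at least 25 mm below the mouth and between packing and post, upright within 0.12 rad and its faces in line with the socket within 0.2 rad, and is tight: it squeezes the post with 12 to 30 N (contact force between key and post between 12 and 30 N and z of key in the frame of socket below 0.06 m and x of key in the frame of socket between -0.001 and 0.022 m and horizontal distance between key and wall_edge below 0.025 m and angle between key's own z axis and vertical below 0.12 rad and angle between the x axis of key and the x axis of socket, either way round below 0.2 rad and linear speed of key below 0.01 m/s); the robot touches nothing.
It fails at once if the key is let drop into the gap: it moves faster than 0.3 m/s with its tip below the mouth (linear speed of key above 0.3 m/s and z of key in the frame of socket below 0.08 m and horizontal distance between key and wall_edge below 0.025 m).
It fails at once if the key is overdriven: the squeeze on the post goes above 45 N and crushes the liner (contact force between key and post above 45 N).
It fails at once if a bystander is shifted by more than 25 mm (distance of any of bar, drift, tape, square, tin, disc from where it was at the start of the episode above 0.025 m).
It also fails if it takes over 58 s, if anything falls off the work surface, if the arm or the gripper's body presses on something with over 40 N, if the wrist force passes 120 N, or if a joint passes its speed limit or range.

## Working session

There is one attempt and no reset: what is moved stays moved. The work goes in short steps, Python scripts to look and compute and a tool call to move; the robot and the scene stay as the last step left them, time stands still between calls to the robot, and variables do not carry over. Pictures are saved under pics/ and viewed, about 8 in all and at most 12, crops included, and the job is handed in when it is done.

Besides the shell and the picture viewer there is one more tool, called after "Request:" as name([rows], argument=value, ...), one row to a line, values as JSON. apply_moves: Moves the arm, as the interface text tells. Its arguments: {"type":"object","properties":{"plan":{"type":"array"},"squeeze":{"type":"number"}},"required":["plan"]}

```bash
ls; mkdir -p pics; cat > h.py <<'E'
import numpy as np, cv2
from workcell import read_state, optics, ticket, finder
from scipy.spatial.transform import Rotation as R
np.set_printoptions(precision=4,suppress=True)
def cloud(name, d):
    p=optics.camera_params(name); K=np.array(p["camera_matrix"])
    v,u=np.mgrid[:480,:640]
    c=np.stack([(u-K[0,2])/K[0,0]*d,(v-K[1,2])/K[1,1]*d,d],-1)
    M=cv2.Rodrigues(np.array(p["rvec"],float))[0]
    return (c-np.array(p["tvec"]).ravel())@M
E
python3 - <<'E'
from h import *
s=read_state();print(s)
for c in("scene","side"):
    im,d=optics.get_image(c);cv2.imwrite(f"pics/{c}0.png",im);np.save(c+"0.npy",d)
    p=optics.camera_params(c);M=cv2.Rodrigues(np.array(p["rvec"],float))[0];print(c,"cam at",-M.T@np.array(p["tvec"]).ravel(),(d>0).mean())
    for t in("key","key_head","key_top","socket","wall_edge","post_edge","slot_floor","post","rack","bar","drift","tape","tin"):
        print(c,t,[(np.round(r["location"],4).tolist(),round(r["confidence"],2)) for r in finder.landmark_of(c,t)][:3])
E
```

```text
pics
{'t': 0.0, 'q': array([-77.2125,  14.8498,   1.1859,  76.4154,  -0.0006,  81.2578]), 'joint_velocities': array([-0.036 ,  0.0803,  0.1105, -0.0079, -0.1282, -0.0276]), 'effort': array([  0.0001, -55.5641,  34.4528,   0.0136,  -0.0001,   0.    ]), 'position': array([ 0.2018, -0.5113,  0.2306]), 'ee_rot': array([-89.9886,   0.0785, -68.4702]), 'contact_force': array([-0.2492, -0.4519, -0.3366]), 'wrist_torque': array([ 0.0079,  0.0645, -0.0021]), 'opening': 0.08563227085318131}
scene cam at [ 1.2093 -0.0927  1.0038] 0.9961197916666666
scene key [([0.7984, -0.2101, -0.0004], 0.73)]
scene key_head [([0.4957, -0.1794, 0.1056], 0.73)]
scene key_top [([0.4926, -0.1802, 0.12], 0.84)]
scene socket [([0.516, 0.1912, -0.0042], 0.6), ([0.3276, 0.0759, 0.0015], 0.56)]
scene wall_edge [([0.3303, 0.0736, 0.0822], 0.93), ([0.5157, 0.1935, 0.0827], 0.63), ([0.4924, -0.1804, 0.0033], 0.53)]
scene post_edge [([0.5143, 0.2118, 0.087], 0.96), ([0.4955, -0.1804, 0.1054], 0.17)]
scene slot_floor [([0.5136, 0.2009, 0.0111], 0.85), ([0.3252, 0.0803, 0.0092], 0.61), ([0.5056, -0.1182, 0.0124], 0.15)]
sce
[... 386 characters left out ...]
key_head [([0.495, -0.1838, 0.1032], 0.93)]
side key_top [([0.4913, -0.1846, 0.1164], 0.84)]
side socket [([0.3348, 0.0767, 0.0018], 0.86), ([0.5155, 0.1926, 0.0002], 0.75), ([0.4976, -0.123, 0.0116], 0.46)]
side wall_edge [([0.5109, 0.1912, 0.0854], 0.94), ([0.3311, 0.0731, 0.083], 0.59)]
side post_edge [([0.5146, 0.212, 0.0883], 0.63)]
side slot_floor [([0.3279, 0.0854, 0.0085], 0.94), ([0.5116, 0.2028, 0.0122], 0.66)]
side post []
side rack [([0.4924, -0.1801, -0.0041], 0.76)]
side bar [([0.4975, -0.1239, 0.0121], 0.97)]
side drift [([0.4859, -0.2388, 0.0103], 0.79)]
side tape [([0.794, -0.2107, 0.0017], 0.91), ([0.787, -0.0501, -0.0009], 0.23)]
side tin [([0.2928, 0.3036, -0.0001], 0.6)]
```

View both.

View pics/scene0.png

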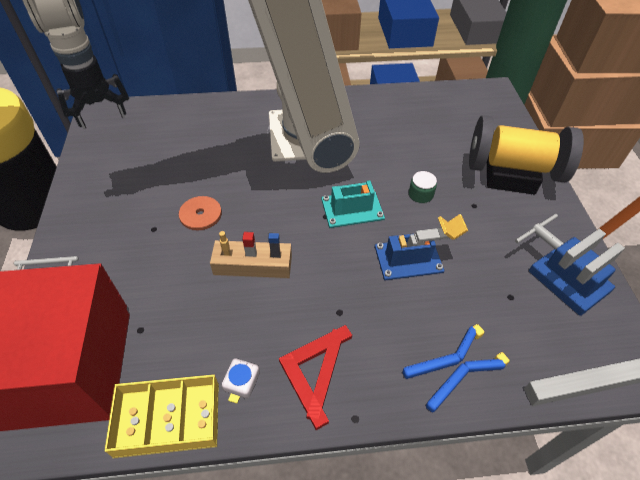

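View pics/side0.png

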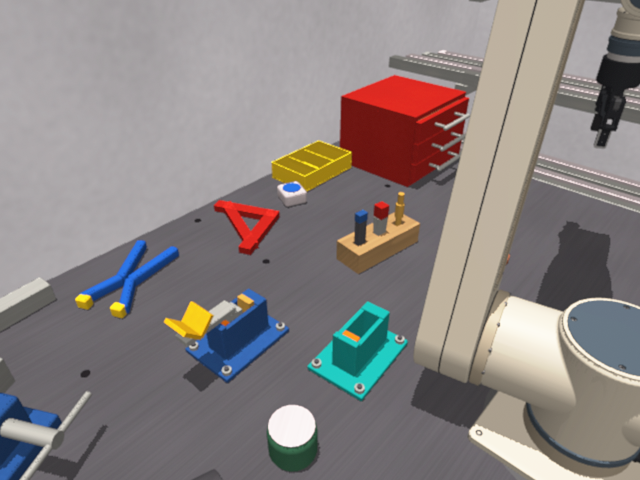

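```bash
python3 - <<'E'
from h import *
def rect(n,P):
    P=P[:,:2].astype(np.float32)
    (c,s,a)=cv2.minAreaRect(P*1000); print(n,len(P),"c",np.array(c)/1000,"size",s,"ang",a)
for c in("scene","side"):
    im=cv2.imread(f"pics/{c}0.png");d=np.load(c+"0.npy");X=cloud(c,d)
    hsv=cv2.cvtColor(im,cv2.COLOR_BGR2HSV).astype(int);H,S,V=hsv[...,0],hsv[...,1],hsv[...,2]
    x,y,z=X[...,0],X[...,1],X[...,2]
    nr=lambda a,b,r:np.hypot(x-a,y-b)<r
    blue=(H>105)&(H<125)&(S>110)
    m=nr(.513,.2,.14)&blue
    print(c,"table z",np.median(z[nr(.6,0,.05)]))
    rect("base",X[m&(z<.02)&(z>.004)]); rect("cheek top",X[m&(abs(z-.076)<.005)])
    m=nr(.492,-.18,.12)
    rect("rack top",X[m&(abs(z-.05)<.004)&(H<30)&(S>60)])
    red=((H<8)|(H>172))&(S>150)
    k=nr(.493,-.18,.035)&red&(z>.085)
    rect("head",X[k]);rect("headtop",X[k&(z>.116)]);print(np.percentile(z[k],[5,50,99]))
    for nm,mm in (("brass",(H>15)&(H<30)&(S>80)&(z>.07)&(z<.095)),("grey",(S<60)&(z>.078)&(z<.093)),("arm",(S<60)&(z>.095)&(z<.105))):
        mm=mm&nr(.513,.205,.06)
        if mm.sum()>5: rect(nm,X[mm]);print(np.percentile(z[mm],[5,50,95]))
im=cv2.imread("pics/scene0.png")[215:285,365:475];cv2.imwrite("pics/c1.png",cv2.resize(im,None,fx=7,fy=7,interpolation=cv2.INTER_CUBIC))
E
```

```text
scene table z 0.001655062321872719
base 1027 c [0.5135 0.2158] size (111.20166015625, 156.92190551757812) ang 2.803370714187622
cheek top 255 c [0.5136 0.2127] size (47.3353271484375, 107.90164184570312) ang 1.8375909328460693
rack top 1298 c [ 0.4911 -0.1801] size (190.36537170410156, 75.11080169677734) ang 81.83910369873047
head 153 c [ 0.494  -0.1797] size (24.128232955932617, 24.947301864624023) ang 83.66902923583984
headtop 91 c [ 0.4936 -0.1793] size (23.104598999023438, 25.221912384033203) ang 87.43553924560547
[0.0964 0.1187 0.1251]
brass 68 c [0.5125 0.1887] size (31.67504119873047, 13.551858901977539) ang 0.4163401126861572
[0.0774 0.0852 0.0889]
grey 115 c [0.5121 0.2243] size (78.57707977294922, 37.9423828125) ang 89.11937713623047
[0.0789 0.0857 0.0911]
arm 180 c [0.5108 0.2432] size (31.242538452148438, 42.436893463134766) ang 6.975467681884766
[0.0965 0.1    0.1033]
side table z -0.0006795219794512352
base 2054 c [0.5119 0.216 ] size (109.60818481445312, 156.6925811767578) ang 2.6410999298095703
cheek top 443 c [0.5127 0.2133] size (47.1644401550293, 108.43315887451172) ang 4.102813720703125
rack top 1173 c [ 0.4923 -0.1796] size (194.39810180664062, 73.54525756835938) ang 81.01703643798828
head 197 c [ 0.4911 -0.1788] size (26.11738395690918, 24.34004783630371) ang 80.34347534179688
headtop 73 c [ 0.4915 -0.1781] size (25.477680206298828, 24.54952621459961) ang 87.4126205444336
[0.0952 0.1114 0.1209]
brass 160 c [0.5176 0.1873] size (36.66084671020508, 20.10292625427246) ang 2.4054198265075684
[0.072  0.0824 0.0854]
grey 143 c [0.5097 0.2184] size (25.25408935546875, 89.11914825439453) ang 30.439697265625
[0.0792 0.0847 0.092 ]
arm 283 c [0.5115 0.2436] size (29.569622039794922, 41.4294319152832) ang 0.30406609177589417
[0.096  0.0984 0.0999]
```

View pics/c1.png

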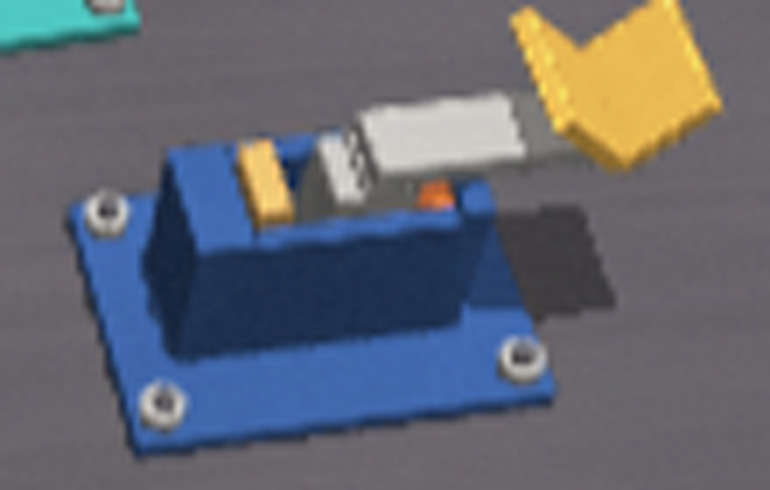

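Request:
apply_moves([
  [[0,-0.187,0],[0,0,0],0.1],
  [[0,-0.187,0],[0,0,0],0.1],
  [[0,-0.187,0],[0,0,0],0.1],
  [[0,-0.187,0],[0,0,0],0.1],
  [[0,-0.187,0],[0,0,0],0.1],
  [[0,-0.187,0],[0,0,0],0.1],
  [[0,-0.187,0],[0,0,0],0.1],
  [[0,-0.187,0],[0,0,0],0.1],
  [[0,-0.187,0],[0,0,0],0.1],
  [[0,-0.187,0],[0,0,0],0.1],
], squeeze=40)

```text
t: 2.65
position: [0.2019, -0.5116, 0.2313]
ee_rot: [-90.0, -0.0, 39.0]
contact_force: [-0.9, -0.1, 0.7]
opening: 0.047
```

Request:
apply_moves([
  [[0,-0.187,0],[0,0,0],0.1],
  [[0,-0.187,0],[0,0,0],0.1],
  [[0,-0.187,0],[0,0,0],0.1],
  [[0,-0.187,0],[0,0,0],0.1],
  [[0,0,0],[0.046,0,-0.03],0.1],
  [[0,0,0],[0.046,0,-0.03],0.1],
  [[0,0,0],[0.046,0,-0.03],0.1],
  [[0,0,0],[0.046,0,-0.03],0.1],
  [[0,0,0],[0.046,0,-0.03],0.1],
  [[0,0,0],[0.046,0,-0.03],0.1],
])

```text
t: 3.9
position: [0.4216, -0.2637, 0.2315]
ee_rot: [-90.0, 0.0, 81.5]
contact_force: [0.2, -0.8, -0.3]
opening: 0.0471
```

Request:
apply_moves([
  [[0,0,0],[0.046,0,-0.03],0.1],
  [[0,0,0],[0.046,0,-0.03],0.1],
  [[0,0,0],[0,0,0],0.1],
  [[0,0,0],[0,0,0],0.1],
])

```text
t: 4.4
position: [0.4933, -0.1829, 0.2311]
ee_rot: [-90.0, 0.0, 81.6]
contact_force: [0.6, -0.3, 0.8]
opening: 0.0471
```

```bash
cat >> h.py <<'E'
def wcloud(d,s):
    p=optics.camera_params("wrist");K=np.array(p["camera_matrix"]);T=np.array(p["tool_from_camera"])
    v,u=np.mgrid[:480,:640];a=(u-K[0,2])/K[0,0];b=(v-K[1,2])/K[1,1];th=np.hypot(a,b)
    k=np.tan(np.minimum(th,1.5))/np.maximum(th,1e-9)
    c=np.stack([a*k*d,b*k*d,d],-1)@T[:3,:3].T+T[:3,3]
    return c, c@R.from_euler("xyz",s["ee_rot"],degrees=True).as_matrix().T+s["position"]
E
python3 - <<'E'
from h import *
s=read_state();im,d=optics.get_image("wrist");cv2.imwrite("pics/w1.png",im);np.save("w1.npy",d)
print(s["t"],s["position"],s["ee_rot"],s["opening"],s["contact_force"]);print(optics.camera_params("wrist"))
for t in("key_head","key_top","bar","rack"):print(t,[(r["location"],r["confidence"]) for r in finder.landmark_of("wrist",t)][:2])
C,X=wcloud(d,s);x,y,z=X[...,0],X[...,1],X[...,2]
hsv=cv2.cvtColor(im,cv2.COLOR_BGR2HSV).astype(int);H,S=hsv[...,0],hsv[...,1]
k=((H<8)|(H>172))&(S>140)&(np.hypot(x-.492,y+.18)<.04)&(z>.08)
print(k.sum(),np.percentile(z[k],[5,50,95]) if k.sum() else 0)
for m in (k,k&(z>.114)):
    print(cv2.minAreaRect((X[m][:,:2]*1000).astype(np.float32)),cv2.minAreaRect((C[m][:,[0,2]]*1000).astype(np.float32)))
E
```

```text
4.4 [ 0.4933 -0.1829  0.2311] [-89.9742   0.0092  81.5855] 0.047118028560550855 [ 0.5689 -0.2894  0.7921]
{'camera_matrix': array([[371.6483,   0.    , 324.2763],
       [  0.    , 371.6483, 228.6829],
       [  0.    ,   0.    ,   1.    ]]), 'tool_from_camera': array([[ 1.    ,  0.0009,  0.0001,  0.    ],
       [ 0.0002, -0.2835,  0.959 , -0.1411],
       [ 0.0009, -0.959 , -0.2835,  0.0715],
       [ 0.    ,  0.    ,  0.    ,  1.    ]])}
key_head [([0.4971, -0.1835, 0.1044], 0.75)]
key_top [([0.4946, -0.1824, 0.1156], 0.98)]
bar [([0.5005, -0.1188, 0.0061], 0.68)]
rack [([0.4927, -0.1806, -0.0032], 0.69)]
1270 [0.1007 0.1182 0.1195]
((491.82269287109375, -185.34742736816406), (65.33631134033203, 25.754919052124023), 87.72588348388672) ((-2.6382102966308594, 1.036581039428711), (65.31182098388672, 25.806577682495117), 6.329030513763428)
((491.82269287109375, -185.34742736816406), (65.33631134033203, 25.754919052124023), 87.72588348388672) ((-2.6382102966308594, 1.036581039428711), (65.31182098388672, 25.806577682495117), 6.329030513763428)
```

View pics/w1.png

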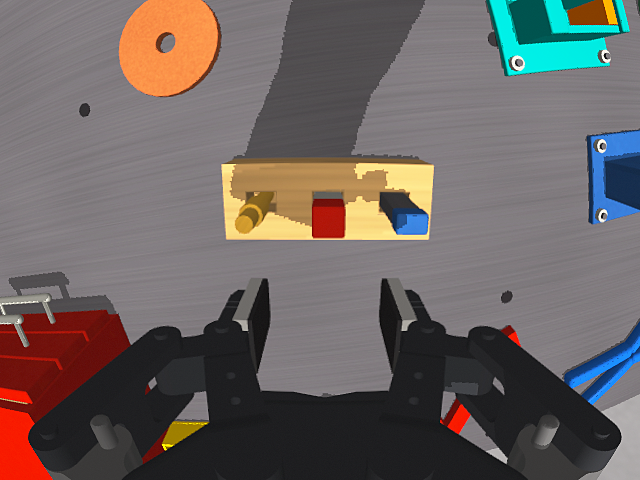

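```bash
python3 - <<'E'
from h import *
s=read_state();im=cv2.imread("pics/w1.png");d=np.load("w1.npy")
C,X=wcloud(d,s)
hsv=cv2.cvtColor(im,cv2.COLOR_BGR2HSV).astype(int);H,S=hsv[...,0],hsv[...,1]
b=np.zeros((480,640),bool);b[190:245,305:355]=1
z=X[...,2]
k=((H<8)|(H>172))&(S>140)&b
print(np.percentile(z[k],[5,50,95]))
k&=(z>.113)
P=C[k];print(P.min(0),P.max(0),(P.min(0)+P.max(0))/2,np.percentile(X[k],[2,98],axis=0))
print(cv2.minAreaRect((P[:,[0,2]]*1000).astype(np.float32)))
r=b=None
w=(H>12)&(H<28)&(S>60)&(abs(z-.05)<.004)&(np.hypot(X[...,0]-.492,X[...,1]+.18)<.13)
print("rack",w.sum(),cv2.minAreaRect((C[w][:,[0,2]]*1000).astype(np.float32)))
E
```

```text
[0.1009 0.1184 0.1197]
[-0.0088 -0.1411 -0.0103] [0.0142 0.1184 0.0715] [ 0.0027 -0.0114  0.0306] [[ 0.4796 -0.1924  0.1137]
 [ 0.5031 -0.1696  0.12  ]]
((3.009711265563965, 30.559070587158203), (81.7490234375, 22.93428611755371), 89.53782653808594)
rack 11642 ((3.0948104858398438, 0.7658233642578125), (190.79995727539062, 70.88365936279297), 0.0785391628742218)
```

Request:
apply_moves([
  [[0,0,0],[0.0029,0.02,0.0009],0.1],
  [[0,0,0],[0,0.03,0],0.1],
  [[0,0,0],[0,0.03,0],0.1],
  [[0,0,0],[0,0.03,0],0.1],
  [[0,0,0],[0,0.02,0],0.1],
  [[0,0,0],[0,0.013,0],0.1],
  [[0,0,0],[0,0,0],0.1],
])

```text
t: 5.52
position: [0.4925, -0.1802, 0.0878]
ee_rot: [-89.9, -0.0, 81.5]
contact_force: [-0.9, 0.2, 0.3]
opening: 0.047
```

Request:
apply_moves([
  [[0,0,0],[0,0,0],-0.6],
  [[0,0,0],[0,0,0],-0.6],
  [[0,0,0],[0,0,0],-0.6],
  [[0,0,0],[0,0,0],-1],
  [[0,0,0],[0,0,0],-1],
  [[0,0,0],[0,0,0],-1],
], squeeze=50)

```text
t: 6.28
position: [0.4935, -0.1803, 0.0893]
ee_rot: [-90.1, 0.1, 81.5]
contact_force: [-0.5, -0.1, 6.8]
opening: 0.0233
```

Request:
apply_moves([
  [[0,0,0],[0,-0.005,0],-1],
  [[0,0,0],[0,-0.01,0],-1],
  [[0,0,0],[0,-0.02,0],-1],
  [[0,0,0],[0,-0.025,0],-1],
  [[0,0,0],[0,-0.03,0],-1],
  [[0,0,0],[0,-0.03,0],-1],
  [[0,0,0],[0,-0.02,0],-1],
  [[0,0,0],[0,-0.005,0],-1],
  [[0,0,0],[0,0,0],-1],
])

```text
t: 7.4
position: [0.4928, -0.1799, 0.233]
ee_rot: [-90.0, -0.0, 81.5]
contact_force: [-0.1, 0.5, -3.8]
opening: 0.0233
```

```bash
python3 - <<'E'
from h import *
s=read_state();print(s["contact_force"],s["wrist_torque"],s["position"],s["opening"])
im,d=optics.get_image("wrist");cv2.imwrite("pics/w2.png",im);np.save("w2.npy",d)
print(s["position"]) 
for t in("key","key_head","key_top"):
  for c in ("side","scene"):
    optics.get_image(c)
    print(t,c,[(np.round(r["location"],4),round(r["confidence"],2)) for r in finder.landmark_of(c,t)][:2])
E
```

```text
[-0.1331  0.5112 -3.8127] [ 0.026  -0.0195 -0.0139] [ 0.4928 -0.1799  0.233 ] 0.023345006587513935
[ 0.4928 -0.1799  0.233 ]
key side [(array([ 0.4902, -0.1803,  0.1526]), 0.76)]
key scene [(array([0.2919, 0.2962, 0.0023]), 0.68), (array([ 0.4887, -0.1788,  0.1507]), 0.64)]
key_head side [(array([ 0.4931, -0.1804,  0.2456]), 0.65)]
key_head scene [(array([ 0.4963, -0.1814,  0.2478]), 0.75), (array([0.5138, 0.1933, 0.0817]), 0.21)]
key_top side [(array([ 0.4915, -0.1807,  0.2658]), 0.73)]
key_top scene [(array([ 0.4931, -0.1799,  0.2644]), 0.64)]
```

View pics/w2.png

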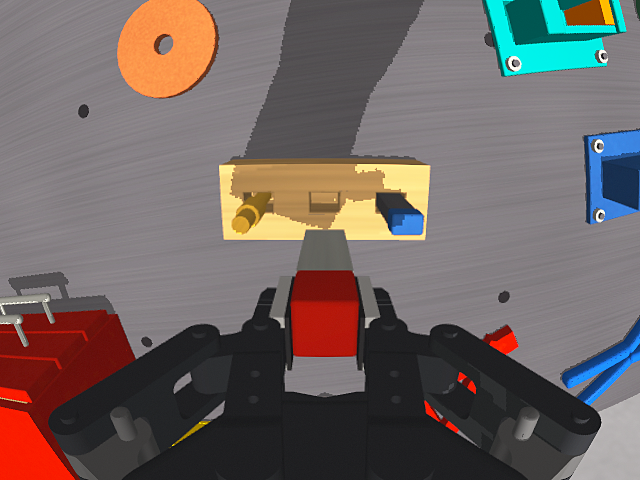

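Request:
apply_moves([
  [[0,-0.1766,0],[0,0,0],-1],
  [[0,-0.1766,0],[0,0,0],-1],
  [[0,-0.1766,0],[0,0,0],-1],
  [[0,-0.1766,0],[0,0,0],-1],
  [[0,-0.1766,0],[0,0,0],-1],
  [[0,-0.1766,0],[0,0,0],-1],
  [[0,-0.1766,0],[0,0,0],-1],
  [[0,-0.1766,0],[0,0,0],-1],
  [[0,-0.1766,0],[0,0,0],-1],
  [[0,-0.1766,0],[0,0,0],-1],
])

```text
t: 9.3
position: [0.493, -0.18, 0.2333]
ee_rot: [-90.0, -0.0, -176.9]
contact_force: [-0.3, 0.3, -3.1]
opening: 0.0232
```

Request:
apply_moves([
  [[0,0,0],[0,0,-0.03],-1],
  [[0,0,0],[0.001,0,-0.05],-1],
  [[0,0,0],[0.001,0,-0.054],-1],
  [[0,0,0],[0.001,0,-0.054],-1],
  [[0,0,0],[0.001,0,-0.054],-1],
  [[0,0,0],[0.001,0,-0.05],-1],
  [[0,0,0],[0.001,0,-0.05],-1],
  [[0,0,0],[0.001,0,-0.04],-1],
  [[0,0,0],[0,0,0],-1],
  [[0,0,0],[0,0,0],-1],
])

```text
t: 10.55
position: [0.4678, 0.2011, 0.2332]
ee_rot: [-90.0, -0.0, -177.2]
contact_force: [0.1, -0.2, -3.1]
opening: 0.0232
```

```bash
python3 - <<'E'
from h import *
s=read_state();im,d=optics.get_image("wrist");cv2.imwrite("pics/w3.png",im);np.save("w3.npy",d);np.save("w3s.npy",[s["position"],s["ee_rot"]])
print(s["t"],s["position"],s["ee_rot"],s["opening"],s["contact_force"])
for t in("wall_edge","post_edge","slot_floor","socket","post"):print(t,[(r["location"],r["confidence"]) for r in finder.landmark_of("wrist",t)][:2])
cv2.imwrite("pics/w3c.png",im)
E
```

```text
10.55 [0.4678 0.2011 0.2332] [ -89.9782   -0.009  -177.2489] 0.023242212744972554 [ 0.0798 -0.2135 -3.0772]
wall_edge [([0.5081, 0.1963, 0.0831], 0.75), ([0.3318, 0.0769, 0.087], 0.59)]
post_edge [([0.5173, 0.2101, 0.0845], 0.68)]
slot_floor [([0.3266, 0.0828, 0.0118], 0.86)]
socket [([0.517, 0.1921, -0.0026], 0.76), ([0.3302, 0.0779, -0.0022], 0.63)]
post [([0.5129, 0.2073, -0.0016], 0.64), ([0.4679, 0.2006, 0.1535], 0.37)]
```

View pics/w3.png

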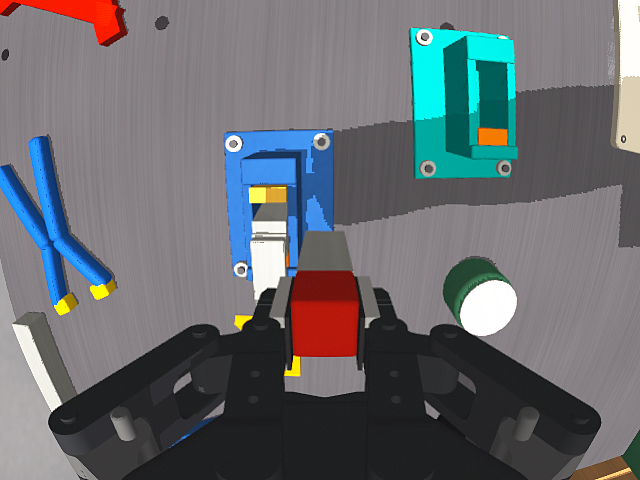

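```bash
python3 - <<'E'
from h import *
p,e=np.load("w3s.npy");s=dict(position=p,ee_rot=e)
im=cv2.imread("pics/w3.png");d=np.load("w3.npy");C,X=wcloud(d,s);z=X[...,2]
hsv=cv2.cvtColor(im,cv2.COLOR_BGR2HSV).astype(int);H,S=hsv[...,0],hsv[...,1]
b=np.zeros((480,640),bool);b[120:290,215:292]=1
def rc(n,m):
    r=cv2.minAreaRect((C[m][:,[0,2]]*1000).astype(np.float32));r2=cv2.minAreaRect((X[m][:,:2]*1000).astype(np.float32));print(n,m.sum(),r,np.round(r2[0],1),"min/max toolx,z",C[m].min(0)[[0,2]],C[m].max(0)[[0,2]])
blue=(H>105)&(H<125)&(S>110)
b2=b.copy();b2[:,:]=0;b2[120:290,215:340]=1
rc("base",b2&blue&(z<.02)&(z>.004))
rc("cheek",b2&blue&(abs(z-.076)<.004))
rc("brass",b&(H>15)&(H<30)&(S>80)&(abs(z-.085)<.004))
rc("posttop",b&(S<40)&(abs(z-.085)<.004))
rc("arm",b&(S<40)&(abs(z-.099)<.004))
for c in (262,268,274,280):
    print(c,[(r,round(C[r,c,2]*1e3,1),round(z[r,c]*1e3),H[r,c],S[r,c]) for r in range(184,242,2)])
E
```

```text
base 5936 ((-46.62031173706055, -12.378616333007812), (109.8289794921875, 154.0687255859375), 0.3324452340602875) [513.7 215.6] min/max toolx,z [-0.1015 -0.0897] [0.0084 0.0645]
cheek 2690 ((-46.31671142578125, -9.035125732421875), (46.31583023071289, 106.4090347290039), 0.07938603311777115) [513.6 212.3] min/max toolx,z [-0.0695 -0.0623] [-0.0231  0.0442]
brass 319 ((-45.43846893310547, 15.04338264465332), (12.05202865600586, 27.24018096923828), 89.63683319091797) [513.9 188.2] min/max toolx,z [-0.059  0.009] [-0.0318  0.0211]
posttop 572 ((-45.649166107177734, -21.014131546020508), (27.96158218383789, 61.5862922668457), 3.9162349700927734) [512.4 224.2] min/max toolx,z [-0.0617 -0.051 ] [-0.0324  0.0088]
arm 1524 ((-46.19770431518555, -40.7504768371582), (43.2867431640625, 27.728134155273438), 89.84712982177734) [512. 244.] min/max toolx,z [-0.0601 -0.0624] [-0.0323 -0.0191]
262 [(184, np.float64(22.1), 75, np.int64(107), np.int64(139)), (186, np.float64(20.1), 74, np.int64(18), np.int64(206)), (188, np.float64(20.1), 83, np.int64(30), np.int64(170)), (190, np.float64(18.6), 84, np
[... 5773 characters left out ...]
p.int64(16)), (218, np.float64(-6.9), 75, np.int64(34), np.int64(16)), (220, np.float64(-6.9), 81, np.int64(17), np.int64(21)), (222, np.float64(-8.0), 84, np.int64(27), np.int64(9)), (224, np.float64(-9.6), 84, np.int64(26), np.int64(7)), (226, np.float64(-11.4), 84, np.int64(23), np.int64(9)), (228, np.float64(-13.1), 84, np.int64(23), np.int64(8)), (230, np.float64(-15.4), 82, np.int64(30), np.int64(7)), (232, np.float64(-16.7), 83, np.int64(27), np.int64(11)), (234, np.float64(-17.4), 87, np.int64(25), np.int64(23)), (236, np.float64(-19.4), 85, np.int64(24), np.int64(20)), (238, np.float64(-19.7), 90, np.int64(26), np.int64(18)), (240, np.float64(-19.2), 97, np.int64(27), np.int64(19))]
```

```bash
python3 - <<'E'
from h import *
p,e=np.load("w3s.npy");s=dict(position=p,ee_rot=e)
d=np.load("w3.npy");C,X=wcloud(d,s)
for c in (310,325,340):
    print(c,[(r,*np.round(C[r,c]*1e3,1)) for r in range(228,360,6)])
for r in (240,255): print(r,[(c,*np.round(C[r,c,[0,2]]*1e3,1)) for c in range(296,358,3)])
E
```

```text
310 [(228, np.float64(-15.2), np.float64(224.7), np.float64(-35.1)), (234, np.float64(-9.1), np.float64(70.0), np.float64(6.5)), (240, np.float64(-8.5), np.float64(55.5), np.float64(7.5)), (246, np.float64(-8.0), np.float64(42.8), np.float64(8.4)), (252, np.float64(-7.6), np.float64(32.1), np.float64(8.9)), (258, np.float64(-7.2), np.float64(21.7), np.float64(9.7)), (264, np.float64(-6.8), np.float64(11.1), np.float64(10.9)), (270, np.float64(-6.3), np.float64(-1.8), np.float64(13.5)), (276, np.float64(-6.2), np.float64(-7.0), np.float64(13.1)), (282, np.float64(-5.9), np.float64(-13.8), np.float64(13.6)), (288, np.float64(-5.8), np.float64(-17.9), np.float64(13.1)), (294, np.float64(-5.5), np.float64(-23.8), np.float64(13.6)), (300, np.float64(-5.4), np.float64(-28.2), np.float64(13.4)), (306, np.float64(-5.4), np.float64(-29.4), np.float64(11.8)), (312, np.float64(-5.4), np.float64(-29.7), np.float64(9.6)), (318, np.float64(-5.5), np.float64(-28.3), np.float64(6.4)), (324, np.float64(-5.5), np.float64(-29.3), np.float64(4.5)), (330, np.float64(-5.5), np.float64(-29.2), np.float64(2
[... 4036 characters left out ...]
.3), np.float64(10.0)), (311, np.float64(-6.8), np.float64(10.3)), (314, np.float64(-5.4), np.float64(10.0)), (317, np.float64(-4.0), np.float64(9.9)), (320, np.float64(-2.6), np.float64(9.9)), (323, np.float64(-1.2), np.float64(10.4)), (326, np.float64(0.3), np.float64(9.9)), (329, np.float64(1.7), np.float64(10.4)), (332, np.float64(3.1), np.float64(9.9)), (335, np.float64(4.6), np.float64(9.7)), (338, np.float64(6.0), np.float64(10.3)), (341, np.float64(7.5), np.float64(9.8)), (344, np.float64(8.9), np.float64(10.1)), (347, np.float64(10.4), np.float64(9.5)), (350, np.float64(27.2), np.float64(-68.2)), (353, np.float64(30.5), np.float64(-68.4)), (356, np.float64(33.7), np.float64(-68.4))]
```

Request:
apply_moves([
  [[0,0,0],[-0.023,0,0],-1],
  [[0,0,0],[-0.023,0,0],-1],
  [[0,0,0],[0,0.02,0],-1],
  [[0,0,0],[0,0.025,0],-1],
  [[0,0,0],[0,0.015,0],-1],
  [[0,0,0],[0,0.008,0],-1],
  [[0,0,0],[0,0.006,0],-1],
  [[0,0,0],[0,0.004,0],-1],
  [[0,0,0],[0,0.004,0],-1],
  [[0,0,0],[0,0,0],-1],
])

```text
t: 12.1
position: [0.5138, 0.2035, 0.1512]
ee_rot: [-90.0, -0.0, -177.3]
contact_force: [-0.2, -0.5, -3.6]
opening: 0.0229
```

```bash
python3 - <<'E'
from h import *
s=read_state();print(s["position"],s["ee_rot"],s["contact_force"],s["wrist_torque"])
im,_=optics.get_image("side");im2,_=optics.get_image("wrist")
a=cv2.resize(im[250:400,160:310],(480,480));b=cv2.resize(im2[130:370,240:410],(340,480));cv2.imwrite("pics/i1.png",np.hstack([a,b]))
E
```

```text
[0.5138 0.2035 0.1512] [ -89.9994   -0.007  -177.2814] [-0.1649 -0.4925 -3.5806] [0.0024 0.0576 0.0054]
```

View pics/i1.png

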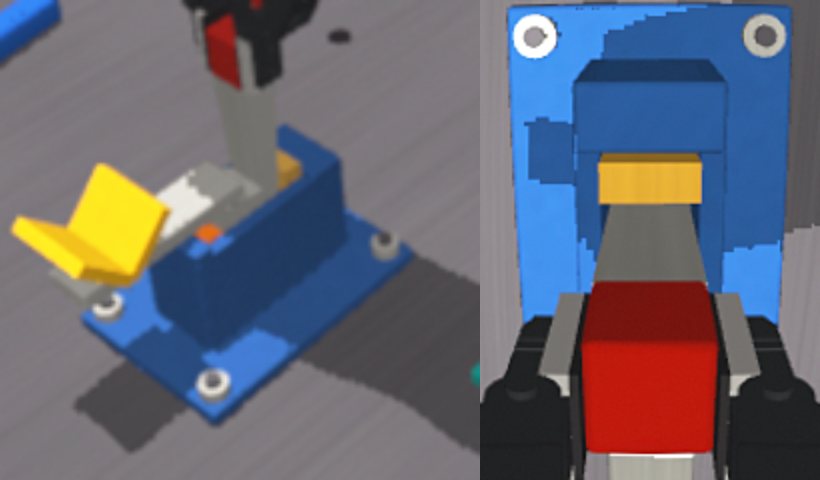

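Request:
apply_moves([
  [[0,0,0],[0,0.003,0],-1],
  [[0,0,0],[0,0.003,0],-1],
  [[0,0,0],[0,0.003,0],-1],
  [[0,0,0],[0,0.003,0],-1],
  [[0,0,0],[0,0.003,0],-1],
  [[0,0,0],[0,0.003,0],-1],
  [[0,0,0],[0,0,0],-1],
])

```text
t: 13.08
position: [0.5137, 0.2034, 0.133]
ee_rot: [-90.0, -0.0, -177.3]
contact_force: [-0.3, -0.6, -2.8]
opening: 0.0232
```

Request:
apply_moves([
  [[0,0,0],[0,0.002,0],-1],
  [[0,0,0],[0,0.002,0],-1],
  [[0,0,0],[0,0.002,0],-1],
  [[0,0,0],[0,0,0],-1],
])

```text
t: 13.58
position: [0.5137, 0.2034, 0.1271]
ee_rot: [-90.0, -0.0, -177.3]
contact_force: [0.5, -0.1, -2.7]
opening: 0.0234
```

Request:
apply_moves([
  [[0,0,0],[0,0.001,0],-1],
  [[0,0,0],[0,0.001,0],-1],
  [[0,0,0],[0,0,0],-1],
])

```text
t: 13.95
position: [0.5138, 0.2034, 0.1252]
ee_rot: [-90.0, -0.0, -177.3]
contact_force: [-0.1, 0.3, -3.2]
opening: 0.0231
```

Request:
apply_moves([
  [[0,0,0],[0,0.001,0],-1],
  [[0,0,0],[0,0.001,0],-1],
  [[0,0,0],[0,0,0],-1],
])

```text
t: 14.32
position: [0.5139, 0.2035, 0.1233]
ee_rot: [-90.0, 0.0, -177.3]
contact_force: [0.1, 0.8, -3.7]
opening: 0.0231
```

Request:
apply_moves([
  [[0,0,0],[0,0.001,0],-1],
  [[0,0,0],[0,0,0],-1],
])

```text
t: 14.58
position: [0.5139, 0.2036, 0.1224]
ee_rot: [-90.0, 0.0, -177.3]
contact_force: [0.4, 0.7, -1.8]
opening: 0.0233
```

Request:
apply_moves([
  [[0,0,0],[0,0.001,0],-1],
  [[0,0,0],[0,0,0],-1],
])

```text
t: 14.82
position: [0.514, 0.2036, 0.1214]
ee_rot: [-90.0, 0.0, -177.3]
contact_force: [0.1, 2.1, 0.7]
opening: 0.0231
```

Request:
apply_moves([
  [[0,0,0],[0,0,-0.0004],-1],
  [[0,0,0],[0,0,0],-1],
])

```text
t: 15.08
position: [0.514, 0.2037, 0.1214]
ee_rot: [-90.0, 0.0, -177.3]
contact_force: [0.5, -0.2, 1.0]
opening: 0.0232
```

Request:
apply_moves([
  [[0,0,0],[0,0.001,0],-1],
  [[0,0,0],[0,0,0],-1],
])

```text
t: 15.32
position: [0.5139, 0.2039, 0.1203]
ee_rot: [-90.0, 0.0, -177.3]
contact_force: [1.4, -0.1, 1.9]
opening: 0.0235
```

Request:
apply_moves([
  [[0,0,0],[0,0.001,0],-1],
  [[0,0,0],[0,0,0],-1],
])

```text
t: 15.58
position: [0.5139, 0.2039, 0.1194]
ee_rot: [-90.0, 0.0, -177.3]
contact_force: [0.0, 2.1, 2.4]
opening: 0.0232
```

Request:
apply_moves([
  [[0,0,0],[0,0.001,0],-1],
  [[0,0,0],[0,0,0],-1],
])

```text
t: 15.82
position: [0.5139, 0.204, 0.1184]
ee_rot: [-90.0, 0.0, -177.3]
contact_force: [0.3, 2.5, 4.7]
opening: 0.0232
```

Request:
apply_moves([
  [[0,0,0],[0,0,-0.0004],-1],
  [[0,0,0],[0,0.001,0],-1],
  [[0,0,0],[0,0,0],-1],
])

```text
t: 16.2
position: [0.5139, 0.2042, 0.1175]
ee_rot: [-90.0, 0.0, -177.3]
contact_force: [0.4, 0.1, 5.9]
opening: 0.0235
```

Request:
apply_moves([
  [[0,0,0],[0,0.001,0],-1],
  [[0,0,0],[0,0,0],-1],
])

```text
t: 16.45
position: [0.514, 0.2043, 0.1166]
ee_rot: [-90.0, 0.0, -177.3]
contact_force: [-0.4, 0.8, 6.5]
opening: 0.0231
```

Request:
apply_moves([
  [[0,0,0],[0,0,0],-0.4],
  [[0,0,0],[0,0,0],-0.3],
  [[0,0,0],[0,0,0],-0.2],
  [[0,0,0],[0,0,0],0],
  [[0,0,0],[0,0,0],0.1],
  [[0,0,0],[0,0,0],0.1],
], squeeze=20)

```text
t: 17.2
position: [0.5138, 0.2042, 0.1163]
ee_rot: [-90.0, -0.0, -177.3]
contact_force: [0.4, 0.4, 0.1]
opening: 0.0473
```

Request:
apply_moves([
  [[0,0,0],[0,-0.005,0],0.1],
  [[0,0,0],[0,-0.015,0],0.1],
  [[0,0,0],[0,-0.03,0],0.1],
  [[0,0,0],[0,-0.03,0],-1],
  [[0,0,0],[0,0,0],-1],
  [[0,0,0],[0,0,0],-1],
  [[0,0,0],[0,0,0],-1],
])

```text
t: 18.08
position: [0.5134, 0.2041, 0.1956]
ee_rot: [-90.0, -0.1, -177.3]
contact_force: [-0.2, -0.2, 0.1]
opening: 0.0003
```

```bash
python3 - <<'E'
from h import *
s=read_state();print(s["position"],s["ee_rot"],s["contact_force"],s["opening"])
im2,d=optics.get_image("wrist");C,X=wcloud(d,s)
hsv=cv2.cvtColor(im2,cv2.COLOR_BGR2HSV).astype(int);H,S=hsv[...,0],hsv[...,1]
z=X[...,2];k=((H<8)|(H>172))&(S>140)&(np.hypot(X[...,0]-.514,X[...,1]-.204)<.03)&(z>.11)
print("red",k.sum());
if k.sum(): print(np.percentile(z[k],[50,90,98])); t=k&(z>np.percentile(z[k],95)-.006);print("top tool",(C[t].min(0)+C[t].max(0))/2,C[t].max(0)-C[t].min(0))
im,_=optics.get_image("side")
for t in ("key_top","key"): print(t,[(np.round(r["location"],4),round(r["confidence"],2)) for r in finder.landmark_of("side",t)][:2])
a=cv2.resize(im[250:400,160:310],(480,480));b=cv2.resize(im2[130:370,240:410],(340,480));cv2.imwrite("pics/i2.png",np.hstack([a,b]))
E
```

```text
[0.5134 0.2041 0.1956] [ -89.9821   -0.0811 -177.2848] [-0.1985 -0.2182  0.125 ] 0.000261943063686583
red 2151
[0.1455 0.1464 0.1469]
top tool [-0.0011  0.0512  0.0019] [0.0232 0.0074 0.0238]
key_top [(array([0.5109, 0.2007, 0.1459]), 0.98)]
key [(array([0.5105, 0.2042, 0.0392]), 0.93)]
```

View pics/i2.png

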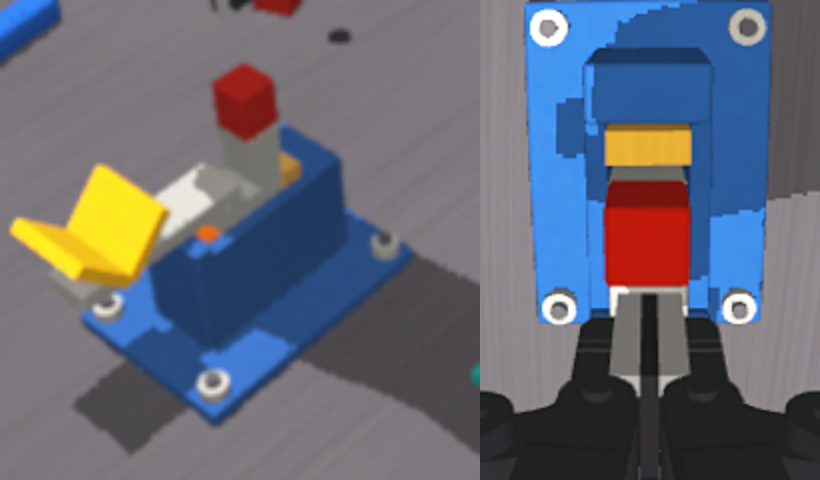

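Request:
apply_moves([
  [[0,0,0],[-0.001,0.02,0.001],-1],
  [[0,0,0],[0,0.015,0],-1],
  [[0,0,0],[0,0.006,0],-1],
  [[0,0,0],[0,0.003,0],-1],
  [[0,0,0],[0,0,0],-1],
])

```text
t: 18.9
position: [0.5149, 0.2033, 0.1525]
ee_rot: [-90.0, 0.0, -177.3]
contact_force: [0.3, 0.0, 0.1]
opening: -0.0004
```

Request:
apply_moves([
  [[0,0,0],[0,0.001,0],-1],
  [[0,0,0],[0,0.001,0],-1],
  [[0,0,0],[0,0,0],-1],
])

```text
t: 19.27
position: [0.5148, 0.2033, 0.1503]
ee_rot: [-90.0, 0.0, -177.3]
contact_force: [-0.5, -0.3, -0.2]
opening: 0.0001
```

Request:
apply_moves([
  [[0,0,0],[0,0.001,0],-1],
  [[0,0,0],[0,0.001,0],-1],
  [[0,0,0],[0,0,0],-1],
])

```text
t: 19.65
position: [0.5148, 0.2033, 0.1482]
ee_rot: [-90.0, -0.0, -177.3]
contact_force: [0.8, -0.4, 0.2]
opening: -0.0005
```

Request:
apply_moves([
  [[0,0,0],[0,0.001,0],-1],
  [[0,0,0],[0,0,0],-1],
])

```text
t: 19.9
position: [0.5149, 0.2033, 0.1474]
ee_rot: [-90.0, 0.0, -177.3]
contact_force: [1.0, 1.3, 0.3]
opening: -0.0002
```

Request:
apply_moves([
  [[0,0,0],[0,0.001,0],-1],
  [[0,0,0],[0,0,0],-1],
])

```text
t: 20.15
position: [0.5153, 0.2034, 0.147]
ee_rot: [-90.0, 0.1, -177.3]
contact_force: [0.1, -0.5, 6.1]
opening: -0.0001
```

Request:
apply_moves([
  [[0,0,0],[0,0.001,0],-1],
  [[0,0,0],[0,0,0],-1],
])

```text
t: 20.4
position: [0.5156, 0.2034, 0.1464]
ee_rot: [-90.0, 0.1, -177.3]
contact_force: [-0.0, -0.1, 7.9]
opening: -0.0003
```

Request:
apply_moves([
  [[0,0,0],[0,0.001,0],-1],
  [[0,0,0],[0,0,0],-1],
])

```text
t: 20.65
position: [0.5157, 0.2035, 0.1456]
ee_rot: [-90.0, 0.2, -177.3]
contact_force: [-0.4, 0.1, 9.6]
opening: -0.0001
```

Request:
apply_moves([
  [[0,0,0],[0,0.001,0],-1],
  [[0,0,0],[0,0,0],-1],
])

```text
t: 20.9
position: [0.5159, 0.2035, 0.1448]
ee_rot: [-90.0, 0.2, -177.3]
contact_force: [0.4, 0.4, 11.6]
opening: -0.0002
```

Request:
apply_moves([
  [[0,0,0],[0,0.001,0],-1],
  [[0,0,0],[0,0,0],-1],
])

```text
t: 21.15
position: [0.516, 0.2036, 0.1441]
ee_rot: [-90.0, 0.2, -177.3]
contact_force: [-0.6, 0.4, 11.8]
opening: 0.0001
```

Request:
apply_moves([
  [[0,0,0],[0,0.0006,0],-1],
  [[0,0,0],[0,0,0],-1],
])

```text
t: 21.4
position: [0.5161, 0.2036, 0.1437]
ee_rot: [-90.0, 0.2, -177.3]
contact_force: [0.2, 0.3, 14.4]
opening: 0.0001
```

Request:
apply_moves([
  [[0,0,0],[0,-0.003,0],-1],
  [[0,0,0],[0,-0.005,0],-1],
  [[0,0,0],[0,-0.02,0],-1],
  [[0,0,0],[0,-0.04,0],-1],
  [[0,0,0],[0,-0.03,0],-1],
  [[0,0,0],[0,0,0],-1],
])

```text
t: 22.15
position: [0.5156, 0.2035, 0.2418]
ee_rot: [-90.0, 0.2, -177.3]
contact_force: [-0.2, 0.7, -0.4]
opening: -0.0002
```

```bash
python3 - <<'E'
from h import *
s=read_state();print(s["t"],s["position"],s["contact_force"])
im2,d=optics.get_image("wrist");C,X=wcloud(d,s)
hsv=cv2.cvtColor(im2,cv2.COLOR_BGR2HSV).astype(int);H,S=hsv[...,0],hsv[...,1]
z=X[...,2];k=((H<8)|(H>172))&(S>140)&(np.hypot(X[...,0]-.514,X[...,1]-.204)<.03)&(z>.11)
t=k&(z>np.percentile(z[k],95)-.006)
print("top z",np.median(z[t]),cv2.minAreaRect((C[t][:,[0,2]]*1000).astype(np.float32)))
for c in("side","scene"):
    im,_=optics.get_image(c)
    for t in ("key_top","key","bar","drift"): print(c,t,[(np.round(r["location"],4),round(r["confidence"],2)) for r in finder.landmark_of(c,t)][:2])
    if c=="side":a=cv2.resize(im[150:400,160:410],(480,480))
cv2.imwrite("pics/i3.png",np.hstack([a,cv2.resize(im2[130:370,240:410],(320,480))]))
E
```

```text
22.15 [0.5156 0.2035 0.2418] [-0.2342  0.6809 -0.4019]
top z 0.14200663698773539 ((0.5034599304199219, 0.9135303497314453), (23.845354080200195, 23.067035675048828), 89.9209976196289)
side key_top [(array([0.5133, 0.1988, 0.1406]), 0.89)]
side key [(array([0.5122, 0.2125, 0.0864]), 0.23)]
side bar [(array([ 0.4975, -0.1224,  0.0131]), 0.77)]
side drift [(array([ 0.4842, -0.2371,  0.0081]), 0.76), (array([0.5125, 0.2507, 0.0783]), 0.37)]
scene key_top [(array([0.5163, 0.2005, 0.143 ]), 0.84)]
scene key [(array([0.5128, 0.2033, 0.0329]), 0.61)]
scene bar [(array([ 0.5053, -0.1175,  0.0117]), 0.69)]
scene drift [(array([ 0.4823, -0.2432,  0.0064]), 0.43)]
```

View pics/i3.png

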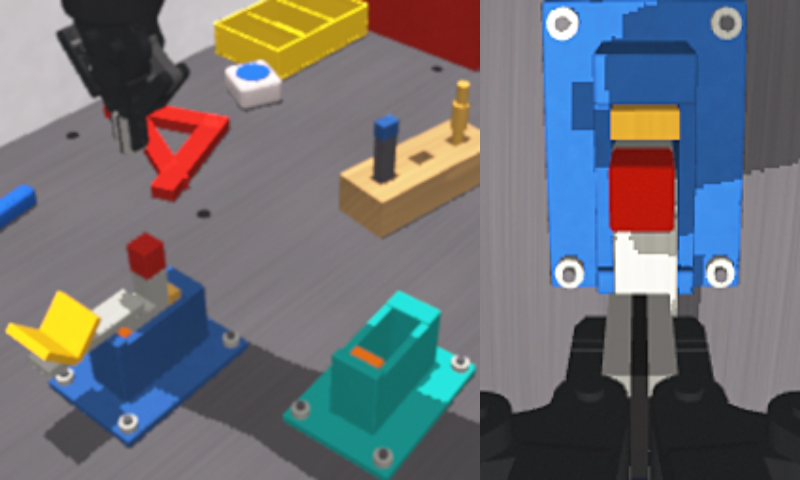

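The key stands upright in the gap, the gripper is clear of it, and the bar and drift are still in their pockets, so I'm handing in.

```bash
python3 -c "
from workcell import ticket;print(ticket.hand_in())"
```

```text
the job is handed in; nothing more can be done
None
```

I took the red-headed key out of the rack, lowered it gripped into the gap of the blue socket, and let go once it was wedged. I then pressed its head down with the shut fingers. I handed the job in at about 22 s and got no verdict back.

**Drive:** the force built up steadily at about 2 N per mm, and the last reading was 14.4 N. The key went in about 8 mm past first contact. From the liner's 20 N per mm I estimate a squeeze of about 23 N, but I could not measure it directly.

**Last checks:**
- **Standing:** the key stands by itself with its top about 142–143 mm above the bench, so its tip is about 52 mm below the mouth. It looks upright, and its head is within 1° of the socket's axes.
- **Arm:** the gripper is about 100 mm clear of the key and the wrist force is near zero.
- **Bystanders:** the bar and drift are still in their pockets, where they were within the detector's error. I did not re-measure the tape, square, tin and disc, but the arm passed well above the bench.

**Disagreements:** one low-confidence detection from the side camera (0.23) put the key's tip at 86 mm high. It contradicted the scene camera, the depth measurement and the picture, so I disregarded it. While the key was being lowered it touched the packing side first, with about 2 N sideways. Two shifts of 0.4 mm brought that down to under 1 N before I let go.

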